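# Press the push nut home on the tube carousel

## Task

One of the three tube carousels has its toothed push nut only started near the top of its spindle. Take the hollow press sleeve, not your fingers, lower it over that spindle and push the nut straight down until it is fully home on the hub. Then let go of the sleeve and leave it standing upright over that spindle, on the nut.

Things in the scene. Friction and masses are not known exactly. Their poses are not given: they have to be found in the camera images.
- sleeve_mid (a point): Loose hollow white press sleeve, upright on the bench: open tube 80 mm tall, 36 mm across, straight through bore 28 mm, foot flange 48 mm across and 12 mm high (a shoulder under the fingertips); 55 to 90 g. Point: on its axis, 40 mm above its underside; z along the axis. Grip it on the tube. A solid white plug of the same outline, without bore, is of no use.
- carousel: The carousel to work on, fixed: white base 115 mm square, black 100 mm disc with grey wells, grey hub with its top 35 mm above the bench, plain steel spindle 12 mm thick, bevelled tip 82 mm above the bench. Origin: on the spindle's axis at bench height, z up. Of its two look-alikes one has its nut home, one has no nut.
- push_nut: Its toothed steel push nut: disc 48 mm across, 6 mm thick; origin: centre of its underside. Slides only straight down the spindle, starting 14 to 18 mm above the hub's top; the spindle's tip then stands 23 to 27 mm above the nut. A push of about 12 N moves it, it stays where left, and is home when it meets the hub's top, 35 mm above the bench.
- nut_top (a point): Centre of the nut's top face, on the spindle's axis: 55 to 59 mm above the bench at the start, 41 mm when home. The sleeve's flange presses here.
Mind the look-alikes: they are no part of the job. Leave any orange or yellow look-alike of the carousel alone.

How it is judged:
By the outcome, as a careful person would: the job done as asked, in the order asked, and still so for the second after the job is handed in, with the robot touching nothing.
It also fails if it takes over 35 s, if anything falls off the work surface, if the arm or the gripper's body presses on something with over 40 N, if the wrist force passes 120 N, or if a joint passes its speed limit or range.

## Robot

A 7-joint arm with a two-finger parallel gripper is mounted at the origin on the work surface. World frame = base frame: x ahead of the robot, y to its left, z up, the work surface at z = 0. Lengths are in mm, angles in degrees, forces in N, time in s.
With the tool pointing down it reaches from about 425 to 825 mm from the base axis. Payload 3.6 kg.
Tool frame: the origin (TCP) lies at the very end of the fingers, on their centre line; the grasp point (between the pads) lies 19 mm behind it; z points along the fingers, y is the direction in which the jaws open and shut (so a half turn about z gives the same grasp; the last joint's range is limited). The gripper opens to 85 mm and grips with 20 to 120 N. Pads are 22 mm wide; open, the fingers measure 114 mm over their backs; the gripper's body (76 mm by 85 mm) begins 54 mm behind the grasp point. The pads swing forward as they close: fully open they stand 13 mm farther back than shut.
Start: joints at [-74.399, 35.231, -0.722, 81.555, 0.464, 63.22, -2.315], TCP at [191.308, 621.177, 197.997] pointing down, gripper open.
Joint ranges: [-178.69, 178.69], [-17.37, 117.87], [-77.05, 75.6], [15.02, 138.74], [-78.02, 258.01], [0.78, 113.62], [-162.83, 162.83]. Speed limits (degrees/s): [159.86, 159.86, 180, 180, 180, 180, 180].

## Interface

Orientations are given as [roll, pitch, yaw] about the fixed x, y, z axes, in that order (R = Rz(yaw) Ry(pitch) Rx(roll)).
In Python, from rig import ctrl, solver, get_state, eyes gives the robot as it stands. Calls block until the motion is done:
- ctrl.movep(position, orientation): joint-space move of the TCP to a pose.
- ctrl.servo_line(position, ori=None, velocity=150, force_limit=None): straight line of the TCP; ori=None keeps the orientation; velocity is the mean speed in mm/s. With force_limit (N) it stops when the force on the tool has changed by that much, and returns True; else False.
- ctrl.set_joints(angles): joint-space move.
- ctrl.move_gripper(opening, squeeze=None): opening from 0.0 (shut) to 1.0 (fully open); squeeze is the grip in N (None keeps the last); returns when the fingers have stopped.
- ctrl.dwell(seconds).
- solver.solve_ik(position, orientation): joint angles nearest the present ones, or None.
- get_state(): the state.
- eyes.grab_frame(name): name is "side" or "top" or "wrist"; returns (picture, depth): 420x560x3 uint8, red, green, blue; 420x560 float32, mm along the optical axis (not along the pixel's ray), 0 where there is no reading.
- eyes.camera_params(name): a dict with "mtx" (3x3 intrinsics, pixels), "pose" (4x4, takes a point from camera to world coordinates). Camera axes: x right, y up, looking along -z (the intrinsics and any distortion apply to the point x, -y, -z); pixel columns grow to the right and rows downward; lengths in mm; the calibration is good to about 2 mm. A picture is of the moment at which its call begins: read the wrist's pose just before it. camera_params takes no time and is no camera call; for the wrist camera it gives the pose at the moment of the call.
A pose or a line that the arm cannot do raises ctrl.Unreachable and nothing moves.
- ctrl.sign_off(): hands the job in, once; it reports no verdict.
The state is a dict: "t": time; "joints": joint angles; "dq": joint speeds; "joint_efforts": joint torques, N m; "eef_pos": TCP position; "tcp_rot": TCP orientation; "contact_force": force on the tool from outside, world axes, zero at the start; "torque": the same for the moment, N m; "opening": opening from 0.0 (shut) to 1.0 (fully open).
Only numpy, scipy, OpenCV 4.12 (cv2) and the standard library are available. Lean on these libraries where they do the work, as an engineer would, in place of code of your own. Each camera call takes 0.05 s, during which the arm holds its last target.

## Working session

There is one attempt and no reset: what is moved stays moved. The work goes in short steps, each a Python script; the robot and the scene stay as the last script left them, time stands still between calls to the robot, and variables do not carry over. Pictures are saved under pics/ and viewed, and the job is handed in when it is done.

```bash
ls; mkdir -p pics
python3 - <<'E'
from rig import ctrl, solver, get_state, eyes
import cv2,numpy as np
s=get_state(); print(s['t'],s['eef_pos'],s['tcp_rot'],s['contact_force'])
for n in("side","top","wrist"):
    p=eyes.camera_params(n); print(n,np.round(p['mtx'],1).tolist(),np.round(p['pose'],3).tolist(),[k for k in p])
    im,d=eyes.grab_frame(n); cv2.imwrite(f'pics/{n}0.png',im[:,:,::-1]); np.save(f'pics/{n}0.npy',d)
    np.savez(f'pics/{n}0c.npz',**{k:p[k] for k in('mtx','pose')})
E
```

```text
pics
0.0 [191.08215078 620.3861974  196.83627181] [-1.79851748e+02  2.00258734e-03  1.62882732e+02] [0.29737873 0.35184399 0.19186373]
side [[478.2, 0.0, 282.4], [0.0, 478.2, 201.1], [0.0, 0.0, 1.0]] [[0.815, 0.403, -0.416, 57.925], [-0.579, 0.557, -0.595, -467.374], [-0.008, 0.726, 0.688, 732.766], [0.0, 0.0, 0.0, 1.0]] ['mtx', 'pose']
top [[443.9, 0.0, 281.4], [0.0, 443.9, 214.3], [0.0, 0.0, 1.0]] [[-0.027, 0.981, -0.194, 285.096], [-1.0, -0.029, -0.007, 89.105], [-0.013, 0.193, 0.981, 1126.355], [0.0, 0.0, 0.0, 1.0]] ['mtx', 'pose']
wrist [[324.1, 0.0, 280.3], [0.0, 324.1, 211.9], [0.0, 0.0, 1.0]] [[0.294, -0.916, -0.274, 120.141], [0.956, 0.28, 0.087, 642.754], [-0.003, -0.287, 0.958, 373.08], [0.0, 0.0, 0.0, 1.0]] ['mtx', 'pose']
```

View pics/side0.png

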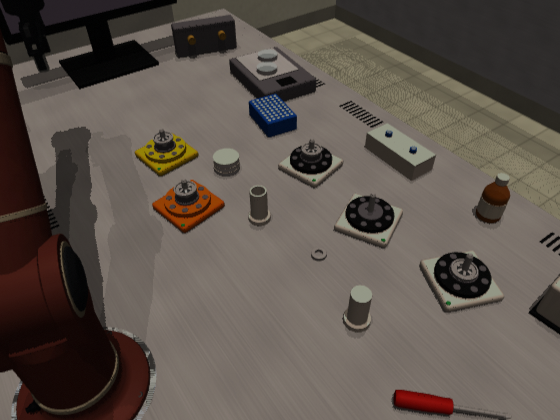

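View pics/top0.png

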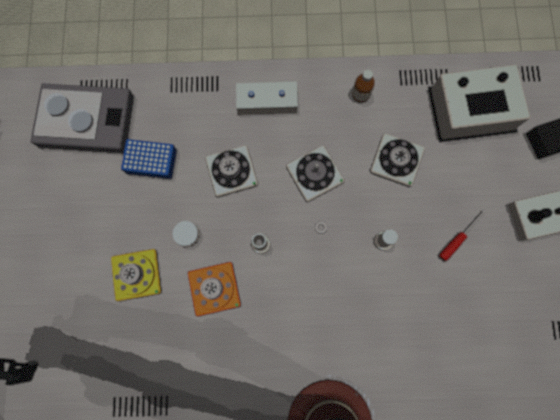

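View pics/wrist0.png

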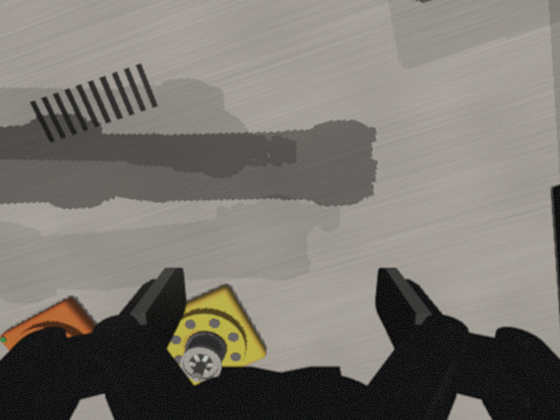

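The hollow sleeve appears at side (259,205) / top (260,243) and the solid plug at side (358,307) / top (387,240). The white carousels are at side (311,160), (370,215) and (463,272). The yellow and orange ones are look-alikes to leave alone. I'll check close crops next.

Run:
```python
import cv2,numpy as np
s=cv2.imread('pics/side0.png');t=cv2.imread('pics/top0.png')
R=lambda a,w,h:cv2.resize(a,(w,h),interpolation=cv2.INTER_CUBIC)
a=[R(s[y-42:y+42,x-42:x+42],266,266) for x,y in((311,155),(370,212),(463,275))]
b=[R(t[y-30:y+30,x-30:x+30],266,266) for x,y in((231,170),(315,172),(398,160))]
cv2.imwrite('pics/c1.png',np.vstack([np.hstack(a),np.hstack(b)]))
a=[R(s[y-32:y+32,x-32:x+32],266,266) for x,y in((259,205),(358,307))]
b=[R(t[y-20:y+20,x-20:x+20],266,266) for x,y in((260,243),(387,240))]
cv2.imwrite('pics/c2.png',np.vstack([np.hstack(a),np.hstack(b)]))
```

```text
(no output)
```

View pics/c1.png

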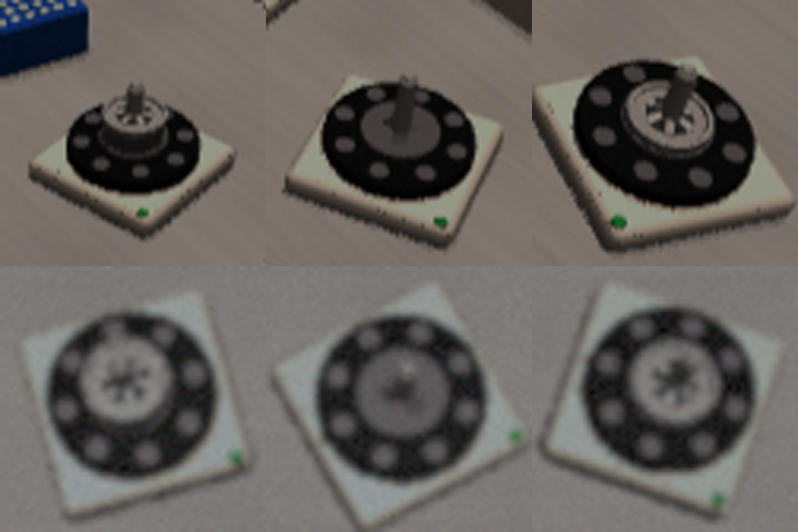

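View pics/c2.png

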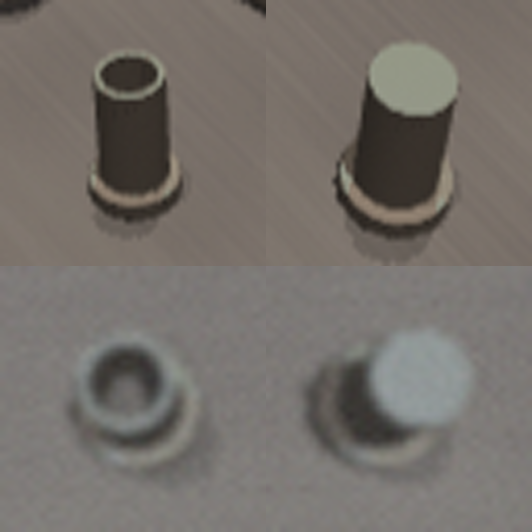

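The left carousel, side (311,155) / top (230,167), has its nut raised with only a short length of spindle above it, so it's the target. The middle one has no nut and the right one's nut is home. The sleeve at side (259,205) has a bore and the other one is solid. Now I'll triangulate.

```bash
cat > h.py <<'E'
import numpy as np,cv2
def ray(c,uv):
    d=np.linalg.inv(c['mtx'])@np.array([uv[0],uv[1],1.]); d=np.array([d[0],-d[1],-d[2]])
    return c['pose'][:3,3],c['pose'][:3,:3]@d
def tri(obs):
    A=np.zeros((3,3));b=np.zeros(3)
    for c,uv in obs:
        o,d=ray(c,uv);d=d/np.linalg.norm(d);P=np.eye(3)-np.outer(d,d);A+=P;b+=P@o
    X=np.linalg.solve(A,b)
    return X,[np.linalg.norm(np.cross(X-ray(c,uv)[0],ray(c,uv)[1]/np.linalg.norm(ray(c,uv)[1]))) for c,uv in obs]
def atz(c,uv,z):
    o,d=ray(c,uv);return o+d*(z-o[2])/d[2]
def proj(c,X):
    p=c['pose'][:3,:3].T@(np.asarray(X,float)-c['pose'][:3,3]);p=np.array([p[0],-p[1],-p[2]]);q=c['mtx']@p
    return q[:2]/q[2]
E
python3 - <<'E'
from h import *
S=np.load('pics/side0c.npz');T=np.load('pics/top0c.npz');ds=np.load('pics/side0.npy');dt=np.load('pics/top0.npy')
S=dict(S);T=dict(T)
for n,a,b in(('sleeve top',(257.9,190.4),(258.7,240.0)),('nut top',(311.6,148),(229.3,165.3))):
    X,r=tri([(S,a),(T,b)]);print(n,X.round(1),np.round(r,1),np.hypot(*X[:2]))
    h=80 if n[0]=='s' else 57
    print(atz(S,a,h).round(1),atz(T,b,h).round(1))
E
```

```text
sleeve top [430.8 152.6  79.9] [0.3 0.3] 456.9893934278305
[430.4 152.6  80. ] [431.  152.5  80. ]
nut top [625.8 224.6  56.5] [0. 0.] 664.8645744151039
[625.3 224.2  57. ] [625.6 224.6  57. ]
```

Both points triangulate to the stated heights: sleeve top at z = 79.9 (stated 80), nut top at z = 56.5 (stated 55–59). Next I'll hover over the sleeve with the jaw axis perpendicular to the direction of the orange carousel, and check with the wrist camera.

Run:
```python
from rig import ctrl, solver, get_state, eyes
from h import *
for p in([430.8,152.6,150],[430.8,152.6,20],[625.8,224.6,150],[625.8,224.6,60]):
    for y in (135,150): print(p,y,np.round(solver.solve_ik(p,[180,0,y]),0))
ctrl.move_gripper(1.0,80)
ctrl.movep([430.8,152.6,160],[180,0,135])
s=get_state();print(s['t'],s['eef_pos'],s['tcp_rot'],s['contact_force'])
c=eyes.camera_params('wrist');np.savez('pics/w1c.npz',mtx=c['mtx'],pose=c['pose'])
im,d=eyes.grab_frame('wrist');cv2.imwrite('pics/w1.png',im[:,:,::-1])
print(proj(c,[430.8,152.6,80]))
```

```text
[430.8, 152.6, 150] 135 [-30.  22.  11. 116.  -6.  42.  29.]
[430.8, 152.6, 150] 150 [-27.  22.   7. 116.  -4.  42.  42.]
[430.8, 152.6, 20] 135 [-25.  35.   4. 123.  -7.  22.  30.]
[430.8, 152.6, 20] 150 [-24.  35.   2. 123.  -3.  22.  41.]
[625.8, 224.6, 150] 135 [-26.  39.   9.  82.  -7.  59.  29.]
[625.8, 224.6, 150] 150 [-25.  39.   5.  82.  -4.  59.  42.]
[625.8, 224.6, 60] 135 [-25.  45.   7.  87.  -6.  48.  29.]
[625.8, 224.6, 60] 150 [-23.  45.   3.  87.  -3.  48.  41.]
2.275 [430.92041769 154.10225665 160.0434301 ] [ 1.79950416e+02 -1.79633567e-02  1.35145183e+02] [ 0.34807981  0.28211532 -0.486797  ]
[279.53889656 209.94136343]
```

View pics/w1.png

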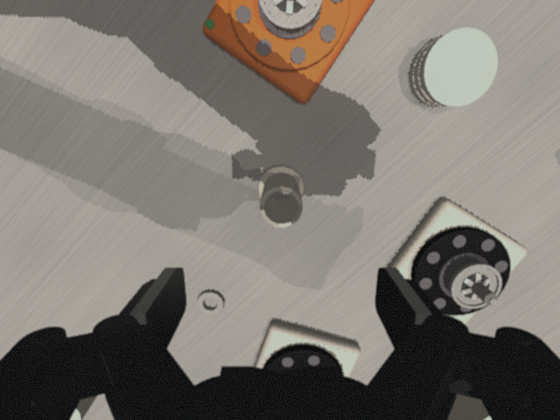

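Run:
```python
from h import *
w=cv2.imread('pics/w1.png')
R=lambda x,y,r:cv2.resize(w[y-r:y+r,x-r:x+r],(400,400),interpolation=cv2.INTER_CUBIC)
cv2.imwrite('pics/c3.png',np.hstack([R(281,195,40),R(470,275,50)]))
```

```text
(no output)
```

View pics/c3.png

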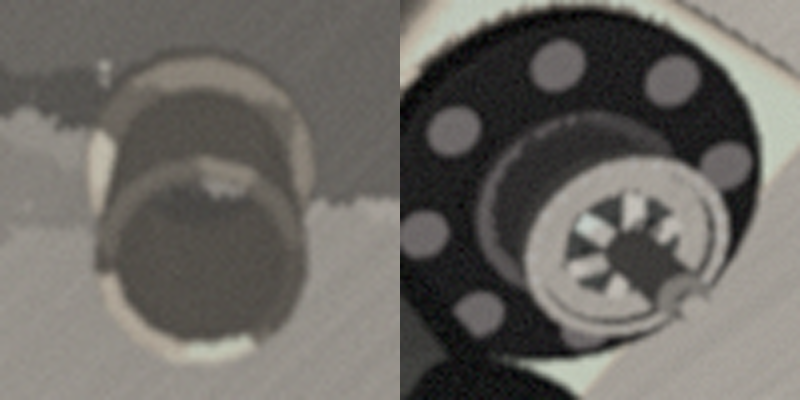

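Run:
```python
from h import *
S,T,W=[dict(np.load(f'pics/{k}.npz')) for k in('side0c','top0c','w1c')]
for n,a,b,c,h in(('sleeve',(257.9,190.4),(258.7,240.0),(280.9,206.5),80),('nut',(311.6,148),(229.3,165.3),(476.6,285.9),57)):
    X,r=tri([(S,a),(T,b),(W,c)]);print(n,X.round(1),np.round(r,1),atz(W,c,h).round(1))
```

```text
sleeve [430.8 153.9  78.1] [0.6 1.4 1.5] [429.5 155.5  80. ]
nut [627.1 227.1  53.8] [0.7 2.1 2.1] [623.9 228.9  57. ]
```

Run:
```python
from rig import ctrl, solver, get_state, eyes
from h import *
def st(m):
    s=get_state();print(m,round(s['t'],2),s['eef_pos'].round(1),np.round(s['contact_force'],1),round(s['opening'],3));return s
st('0')
print(ctrl.servo_line([430.3,154.0,22],ori=[180,0,135],velocity=130,force_limit=15)); st('down')
ctrl.move_gripper(0.0,80); st('grip')
ctrl.servo_line([430.3,154.0,160],velocity=150); st('up')
ctrl.movep([625,226.5,190],[180,0,135]); ctrl.dwell(0.2);st('hover')
for n in('wrist','side','top'):
    c=eyes.camera_params(n);np.savez(f'pics/{n}2c.npz',mtx=c['mtx'],pose=c['pose'])
    im,d=eyes.grab_frame(n);cv2.imwrite(f'pics/{n}2.png',im[:,:,::-1])
s,t=cv2.imread('pics/side2.png'),cv2.imread('pics/top2.png')
cv2.imwrite('pics/c4.png',np.hstack([cv2.resize(s[60:200,250:390],(400,400)),cv2.resize(t[120:220,180:280],(400,400))]))
```

```text
0 2.33 [430.9 154.  160. ] [ 0.3 -0.1  0.2] 1.001
False
down 3.53 [430.8 154.2  22.5] [-0.3  0.1 -0.2] 0.999
grip 4.08 [430.8 154.2  22.8] [-0.3  0.3  4.8] 0.406
up 5.14 [429.5 153.8 159.2] [-1.4  0.4 -1.4] 0.399
hover 6.19 [623.9 226.1 190.2] [-0.1 -0.3 -0.3] 0.4
```

View pics/wrist2.png

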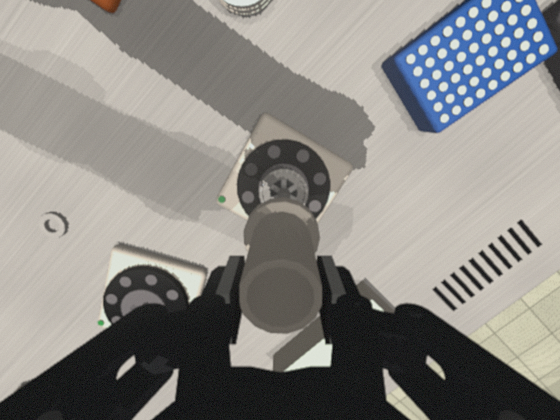

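View pics/c4.png

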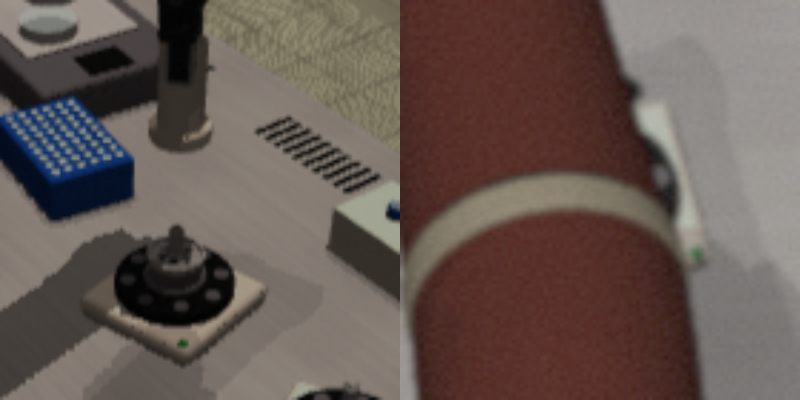

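Run:
```python
from h import *
w=cv2.imread('pics/wrist2.png');s=cv2.imread('pics/side2.png')
c=cv2.resize(w[110:260,210:360],(600,600),interpolation=cv2.INTER_CUBIC)
cv2.imwrite('pics/c5.png',c)
a=cv2.resize(s[60:120,285:345],(400,400),interpolation=cv2.INTER_CUBIC);b=cv2.resize(s[130:190,285:345],(400,400),interpolation=cv2.INTER_CUBIC)
cv2.imwrite('pics/c6.png',np.hstack([a,b]))
```

```text
(no output)
```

View pics/c5.png

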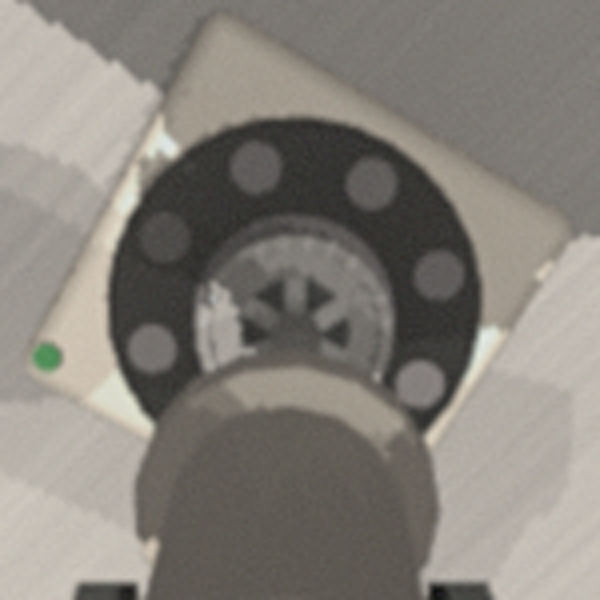

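View pics/c6.png

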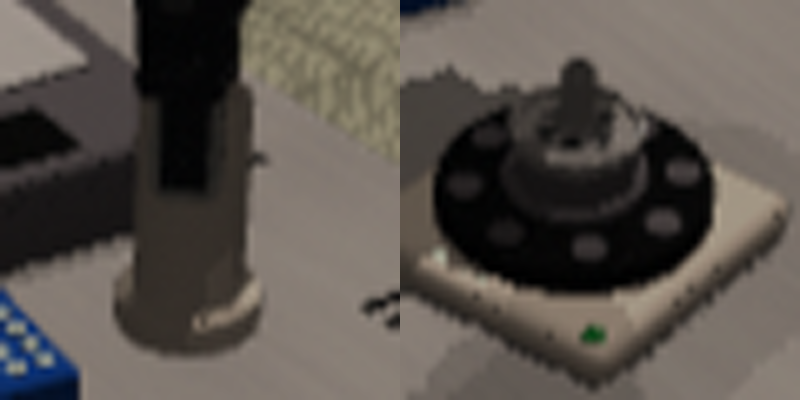

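Run:
```python
from h import *
S,T,W=[dict(np.load(f'pics/{k}.npz')) for k in('side2c','top2c','wrist2c')]
n=(283.4,191.9)
print('nut wrist',atz(W,n,57).round(1), 'tri w+s',tri([(W,n),(S,(311.7,148))]),'all',tri([(W,n),(S,(311.7,148)),(T,(229.3,165.3))]))
print('tip side',atz(S,(311.3,140),82))
print('foot side at 168',atz(S,(312.9,105.2),168))
for X in([624,226,168],[624,226,180],[624,226,248]): print(X,proj(W,X))
# outline of foot flange predicted
for dx in(0,):
  for z in(168,180):
    P=np.array([proj(W,[624+24*np.cos(a),226.1+24*np.sin(a),z]) for a in np.linspace(0,6.28,73)]);print(z,P.min(0),P.max(0))
  P=np.array([proj(W,[624+18*np.cos(a),226.1+18*np.sin(a),248]) for a in np.linspace(0,6.28,73)]);print(P.min(0),P.max(0))
```

```text
nut wrist [624.3 229.1  57. ] tri w+s (array([626.35984379, 227.67576675,  53.86444301]), [np.float64(1.7501741951037229), np.float64(1.7501741951037153)]) all (array([626.29069548, 226.60439057,  54.08936605]), [np.float64(2.455904355320089), np.float64(1.3438393455801438), np.float64(1.6700548587567665)])
tip side [622.31658344 222.75581573  82.        ]
foot side at 168 [628.7552769 230.0399422 168.       ]
[624, 226, 168] [281.14473903 233.66804203]
[624, 226, 180] [281.17318934 240.50689338]
[624, 226, 248] [281.42613735 301.31023481]
168 [244.44026727 197.84212063] [318.07189959 267.03429152]
180 [242.35716479 202.79120882] [320.22504607 275.50148105]
[238.27539188 261.56582812] [324.92536148 337.82942618]
```

Run:
```python
from h import *
from scipy.optimize import least_squares
S,T,W=[dict(np.load(f'pics/{k}.npz')) for k in('side2c','top2c','wrist2c')]
def ext(c,x,y,z,r):
    P=np.array([proj(c,[x+r*np.cos(a),y+r*np.sin(a),z]) for a in np.linspace(0,6.28,90)]);return P.min(0),P.max(0)
mid=lambda c,x,y,z,r:np.mean(ext(c,x,y,z,r),0)
# lateral solves
f=lambda p:[mid(S,*p,174,24)[0]-312.9, mid(W,*p,174,24)[0]-281.85]
print('sleeve',least_squares(f,[624,226]).x)
g=lambda p:[mid(S,*p,57,24)[0]-311.7, mid(W,*p,57,24)[0]-283.4]
print('nut',least_squares(g,[624,226]).x)
print('side foot outline',ext(S,624,226.1,168,24),'obs x 301.85-324.05, ymax 112.85')
print('wrist nut', ext(W,624.3,229.1,57,24), ext(W,625.5,224.6,57,24),'obs 258.9-307.9, ymin 167.9')
```

```text
sleeve [625.00124056 225.61947198]
nut [627.18947939 226.17397812]
side foot outline (array([301.215411  , 100.77001268]), array([323.38417326, 112.82827903])) obs x 301.85-324.05, ymax 112.85
wrist nut (array([258.9126337 , 167.44683688]), array([307.9676759 , 215.33016795])) (array([256.6096288 , 171.62972856]), array([305.48840692, 219.16507537])) obs 258.9-307.9, ymin 167.9
```

Lateral measurements from the side and wrist cameras put the sleeve about 2–3 mm off the spindle, against 8 mm of radial clearance. I'll correct that, lower to just above the tip and look again.

Run:
```python
from rig import ctrl, solver, get_state, eyes
from h import *
def st(m):
    s=get_state();print(m,round(s['t'],2),s['eef_pos'].round(1),np.round(s['contact_force'],1),round(s['opening'],3));return s
print(ctrl.servo_line([626.3,228,112],ori=[180,0,135],velocity=120,force_limit=10)); ctrl.dwell(.2);st('low')
for n in('wrist','side'):
    c=eyes.camera_params(n);np.savez(f'pics/{n}3c.npz',mtx=c['mtx'],pose=c['pose'])
    im,d=eyes.grab_frame(n);cv2.imwrite(f'pics/{n}3.png',im[:,:,::-1])
s,t=cv2.imread('pics/side3.png'),cv2.imread('pics/wrist3.png')
cv2.imwrite('pics/c7.png',np.hstack([cv2.resize(s[105:185,270:350],(400,400),interpolation=cv2.INTER_CUBIC),cv2.resize(t[120:280,200:360],(400,400),interpolation=cv2.INTER_CUBIC)]))
```

```text
False
low 7.34 [627.  228.2 113.1] [ 0.4  0.7 -0.1] 0.405
```

View pics/c7.png

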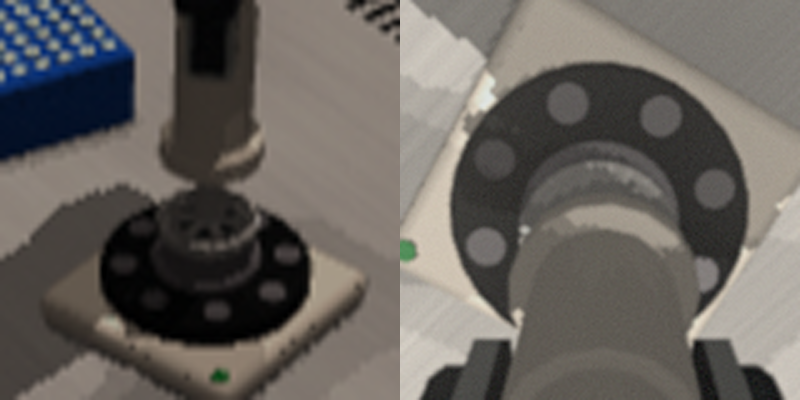

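Sleeve flange and nut are centred within about 1.5 mm in both views. Side: flange mid 312.5 vs nut mid 311.8. Wrist: flange 281.6 vs hub 280.4. Now I'll press down.

Run:
```python
from rig import ctrl, solver, get_state, eyes
from h import *
def st(m):
    s=get_state();print(m,round(s['t'],2),s['eef_pos'].round(1),np.round(s['contact_force'],1),round(s['opening'],3));return s
ctrl.move_gripper(0.0,100)
print(ctrl.servo_line([625.7,228.3,72],ori=[180,0,135],velocity=40,force_limit=40)); st('a')
print(ctrl.servo_line([625.7,228.3,56],velocity=15,force_limit=35)); st('b')
for n in('side',):
    im,d=eyes.grab_frame(n);cv2.imwrite(f'pics/{n}4.png',im[:,:,::-1])
s=cv2.imread('pics/side4.png')
cv2.imwrite('pics/c8.png',cv2.resize(s[90:190,260:360],(600,600),interpolation=cv2.INTER_CUBIC))
```

```text
False
a 8.81 [625.6 228.2  73.9] [-2.9 -0.9 10. ] 0.396
False
b 10.03 [626.1 228.2  63.3] [-9.7 -2.7 31.4] 0.391
```

View pics/c8.png

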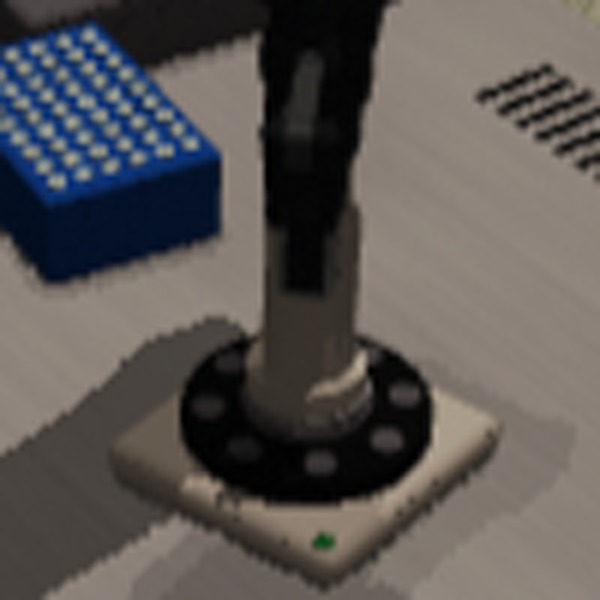

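TCP stopped at 63.3 (expected home 63.5) with the force at 31 N, so it looks stalled on the hub. I'll push a little more to confirm, then unload, release and retreat.

Run:
```python
from rig import ctrl, solver, get_state, eyes
from h import *
def st(m):
    s=get_state();print(m,round(s['t'],2),s['eef_pos'].round(1),s['tcp_rot'].round(1),np.round(s['contact_force'],1),round(s['opening'],3));return s
print(ctrl.servo_line([625.7,228.3,52],velocity=15,force_limit=30)); st('press')
ctrl.dwell(.3);st('hold')
ctrl.servo_line([625.7,228.3,63.2],velocity=20); ctrl.dwell(.3);st('unload')
```

```text
False
press 10.49 [626.4 228.2  62.9] [179.8   0.  135. ] [-14.8  -5.4  45.3] 0.396
hold 10.79 [626.4 228.1  62.9] [179.8   0.  135. ] [-14.3  -3.9  45.3] 0.391
unload 11.8 [626.2 228.3  63.7] [180.   0. 135.] [ 0.  -0.8  6.5] 0.393
```

Run:
```python
from rig import ctrl, solver, get_state, eyes
from h import *
def st(m):
    s=get_state();print(m,round(s['t'],2),s['eef_pos'].round(1),np.round(s['contact_force'],1),round(s['opening'],3));return s
ctrl.move_gripper(1.0); st('open')
ctrl.servo_line([625.7,228.3,180],velocity=80); st('up')
c=eyes.camera_params('wrist');np.savez('pics/w5c.npz',mtx=c['mtx'],pose=c['pose'])
im,d=eyes.grab_frame('wrist');cv2.imwrite('pics/w5.png',im[:,:,::-1])
im,d=eyes.grab_frame('side');cv2.imwrite('pics/s5.png',im[:,:,::-1]);s=im[:,:,::-1]
cv2.imwrite('pics/c9.png',cv2.resize(s[90:190,260:360],(600,600),interpolation=cv2.INTER_CUBIC))
S=eyes.camera_params('side')
for z,r in((121,18),(41,24)):
    for X in([625.7,228.3],[625.5,224.6]):
        P=np.array([proj(S,[X[0]+r*np.cos(a),X[1]+r*np.sin(a),z]) for a in np.linspace(0,6.28,90)]);print(z,X,((P.min(0)-[260,90])*6).round(),((P.max(0)-[260,90])*6).round())
```

```text
open 12.36 [625.7 228.3  63. ] [ 0.4  0.3 -0.4] 0.999
up 13.97 [625.3 228.2 179.3] [ 0.2 -0.8 -0.5] 1.0
121 [625.7, 228.3] [261. 177.] [358. 233.]
121 [625.5, 224.6] [267. 182.] [363. 237.]
41 [625.7, 228.3] [241. 338.] [364. 413.]
41 [625.5, 224.6] [247. 343.] [369. 418.]
```

View pics/c9.png

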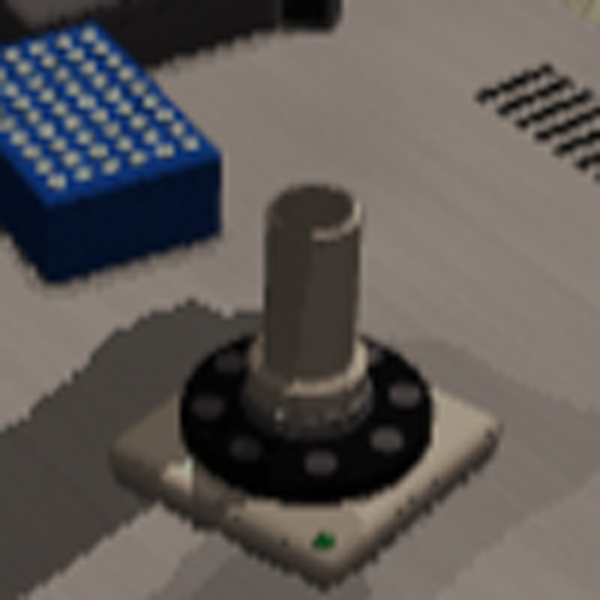

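View pics/w5.png

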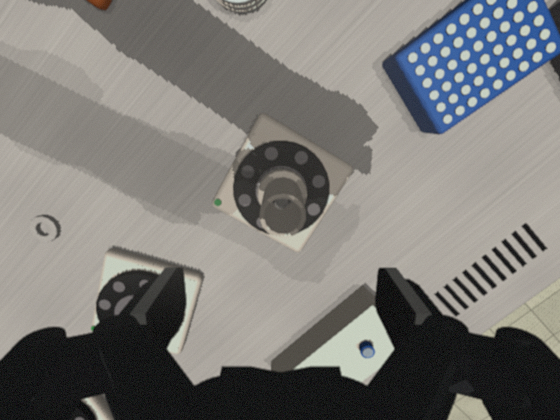

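The sleeve stands upright. Its rim in the side crop spans x 265–363 with its top edge at y 184, and a sleeve on a home nut (top at z = 121) predicts 267–363 and 182. The gripper is clear of it in both views.

Run:
```python
from rig import ctrl, get_state
ctrl.sign_off(); print(get_state()['t'])
```

```text
the job is handed in; nothing more can be done
the job is handed in; nothing more can be done
```

The push nut is pressed home on the left white carousel, and the hollow sleeve is standing upright on it, let go. I handed the job in at about 14 s of the 35 s allowed.

- **Nut home:** the arm stopped with the TCP at 63.3 mm, against 63.5 mm expected when home. Pushing on to 45 N moved it only 0.4 mm more.
- **Sleeve:** after release, the side view puts its top rim at a height of about 121 mm, which is 41 + 80 mm as it should be. The gripper is clear of it.
- **Disagreement between cameras:** the wrist camera placed the nut about 4 mm further in y than the two fixed cameras did. I aimed between the two, and a closer look just above the spindle tip showed the sleeve centred to about 1.5 mm, with 8 mm of clearance.
- **Not directly seen:** the sleeve hides the nut, so that it is home rests on the measured heights and forces.

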